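# Pack the hanging foot of a bench scale

### The arm

A 7-joint arm with a two-finger parallel gripper is mounted at the origin on a cart in front of the work surface, level with it; the furniture and walls round the work are solid. World frame = base frame: x ahead of the robot, y to its left, z up, the work surface at z = 0. Lengths are in m, angles in rad, forces in N, time in s.
With the tool pointing down it reaches from about 0.425 to 0.925 m from the base axis. Payload 6.8 kg.
Tool frame: the origin (TCP) lies midway between the tips of the shut fingers; the grasp point (between the pads) lies 19 mm behind it; z points along the fingers, y is the line along which they close (so a half turn about z gives the same grasp; the last joint's range is limited). The gripper opens to 85 mm and grips with 20 to 120 N. Pads are 22 mm wide; open, the fingers measure 114 mm over their backs; the gripper's body (76 mm by 85 mm) begins 54 mm behind the grasp point. The pads swing forward as they close: fully open they stand 13 mm farther back than shut.
Start: joints at [-1.43, 0.477, 0.022, 1.555, -0.011, 1.109, -0.083], TCP at [0.166, 0.654, 0.199] pointing down, gripper open.
Joint ranges: [-2.96, 2.96], [-0.34, 2.1], [-1.41, 1.46], [0.24, 2.44], [-1.37, 4.51], [0.17, 1.92], [-2.96, 2.96]. Speed limits (rad/s): [2.39, 2.39, 3.14, 3.14, 3.14, 3.14, 3.14].

### API

Orientations are given as a rotation vector (axis times angle).
In Python, from bench import get_obs, grab_frame, camera_params, r gives the robot as it stands.
- The arm moves only by the shell command python3 -m jog 'ROWS' [FORCE]. ROWS is JSON, a list of rows, each an object of numbers: "rx", "ry", "rz": the turn, a rotation vector about the world's x, y, z scaled (see below); "x", "y", "z": the shift along the world's x, y, z scaled (see below); "jaw": the opening, from -1 (shut) to 1 (fully open). In form: [{"rx": .., "ry": .., "rz": .., "x": .., "y": .., "z": .., "jaw": ..}, ...]. A call has 1 to 8 rows; each row shifts and turns the commanded pose from where the row before left it; what a row does not reach is not made up. The controller multiplies each number of a shift by 60 mm and each number of a turn by 10 degrees. A row lasts 1/8 s, in which the tool goes at most 62.5 mm and 10.7 degrees, less where a joint would pass 70% of its speed; a pose out of reach is approached as far as the arm can. A call with a number of a shift or a turn outside -1 to 1 is refused whole. A call with a gripper value outside its range is refused whole. The fingers move at their own pace and stop on an object; FORCE is the grip in N (left out, the last holds). Time passes only in rows, so rows that do not move let the fingers close. It gives the time, the measured TCP pose, the force, the opening and the grip force at its end, in the units of the state.
- get_obs(): the state, without advancing time (a new reading comes with each control period).
- grab_frame(name): name is "scene" or "top"; returns the picture (384x512x3 uint8, red, green, blue); there is no depth.
- camera_params(name): a dict with "fx", "fy", "cx", "cy" (pixels), "R" (3x3) and "t" (3): a world point X has camera coordinates R X + t. Camera axes: x right, y down, z forward; pixel columns grow to the right and rows downward; lengths in m; the calibration is good to about 2 mm. A picture is of the moment at which its call begins. camera_params takes no time and is no camera call.
- r.hand_in(): hands the job in; it is judged then, once.
The state is a dict: "clock": time; "joints": joint angles; "qvel": joint speeds; "tau": joint torques, N m; "tcp_pos": TCP position; "orientation": TCP orientation; "contact_force": force on the tool from outside, world axes, zero at the start; "moment": the same for the moment, N m; "grip_width": finger opening in m; "gripper_force": force on a finger pad.
Only numpy, scipy, OpenCV 4.12 (cv2) and the standard library are available. Lean on these libraries where they do the work, as an engineer would, in place of code of your own. Each camera call takes 0.05 s, during which the arm holds its last target. There are 200 camera calls.

### The job

The weighing scale does not stand firm: its front left foot hangs clear of the table. Try the three packers under that foot one after the other from the thinnest up, easing each in from the front without forcing it, until one binds, and leave that one lying flat and squarely under the foot; packers that slide in loosely go back flat on the table, clear of the scale. Do not disturb the other things on the table.

Things in the scene. Friction and masses are not known exactly. Their poses are not given: they have to be found in the camera images.
- scale: bench weighing scale, fixed: grey housing under a steel pan 222 x 236 mm, pan top 105 mm high, display head on a post at the back 340 mm high. Origin at table height under the middle of the pan; x from its front to the display, y to its left. Four corner lugs (underside 37 mm high, reaching 16 mm beyond the foot axis in x, 20 mm in y) carry the levelling feet.
- loose_foot (a point): table point below the axis of the front left foot, 120 mm before and 92 mm left of the scale's origin, axes as the scale's. This foot (disc 27 mm across) hangs over the table by an unknown gap of 3.8 to 11.7 mm and is sprung: yields from 3.6 N on, 1 N per mm. A packer goes in along the scale's x; one that binds takes 3 to 12 N of push, one too thin about 1 N.
- packer_6: yellow plastic packer, 6 mm thick, 80 g, 1 white dot(s), lying flat. Origin: underside, middle of the bearing face (belongs under the foot's axis); x to the nose. Plate 44 mm wide: full thickness from x -36 to +20 mm, then a ramp down to 2 mm at the tip, x +36. Behind it an upright finger grip, 16 mm wide in y, x -96 to -36, from the table to 40 mm high.
- packer_9: blue plastic packer, 9 mm thick, 80 g, 2 white dot(s), lying flat. Origin: underside, middle of the bearing face (belongs under the foot's axis); x to the nose. Plate 44 mm wide: full thickness from x -36 to +20 mm, then a ramp down to 5 mm at the tip, x +36. Behind it an upright finger grip, 16 mm wide in y, x -96 to -36, from the table to 40 mm high.
- packer_12: red plastic packer, 12 mm thick, 80 g, 3 white dot(s), lying flat. Origin: underside, middle of the bearing face (belongs under the foot's axis); x to the nose. Plate 44 mm wide: full thickness from x -36 to +20 mm, then a ramp down to 8 mm at the tip, x +36. Behind it an upright finger grip, 16 mm wide in y, x -96 to -36, from the table to 40 mm high.
- packing_tape: bystander: roll of brown packing tape lying flat, 116 mm across, 48 mm high; origin at the middle of its underside
- marker: bystander: felt marker lying down, white with a red cap, 134 mm long, 17 mm thick; origin at the middle of its underside
- stapler: bystander: blue desk stapler, 142 mm long, 50 mm high; origin at the middle of its underside
- calculator: bystander: dark pocket calculator lying flat, 114 x 68 x 15 mm; origin at the middle of its underside
- rubber_stamp: bystander: rubber stamp with a wooden handle, standing, 74 mm high; origin at the middle of its underside
- tin: bystander: food tin with a blue rim, standing, 75 mm across, 110 mm high; origin at the middle of its underside
Mind the look-alikes: they are no part of the job. There is more than one size of the packer_9; the one meant has the size given above.

How it is judged:
By the outcome, as a careful person would: the job done as asked, in the order asked, and still so for the second after the job is handed in, with the robot touching nothing.
It also fails if it takes over 72 s, if anything falls off the work surface, if the arm or the gripper's body presses on something with over 40 N, if the wrist force passes 120 N, or if a joint passes its speed limit or range.

## Working session

There is one attempt and no reset: what is moved stays moved. The work goes in short steps, Python scripts to look and compute and a shell command to move; the robot and the scene stay as the last step left them, time stands still between calls to the robot, and variables do not carry over. Pictures are saved under pics/ and viewed, at most 10 in all, crops included, and the job is handed in when it is done.

```bash
ls; mkdir -p pics
python3 - <<'E'
from bench import *
import cv2,numpy as np
for n in("scene","top"):
    f=grab_frame(n);np.save(f"pics/{n}0.npy",f);cv2.imwrite(f"pics/{n}0.png",cv2.resize(f[:,:,::-1],(800,600),interpolation=cv2.INTER_CUBIC))
    p=camera_params(n);print(n,p["fx"],p["cx"],p["cy"],(-np.array(p["R"]).T@p["t"]).round(3),np.array(p["R"]).round(2).tolist())
o=get_obs();print(o["clock"],o["tcp_pos"],o["orientation"],o["contact_force"],o["grip_width"])
E
```

```text
pics
scene 407.4210209334499 258.08922878901654 187.0030731384596 [-0.447  0.741  1.029] [[-0.67, -0.74, -0.02], [-0.45, 0.42, -0.79], [0.59, -0.52, -0.61]]
top 406.1262635259056 260.56937172812934 194.0504514230543 [ 0.228 -0.084  1.403] [[-0.05, -1.0, 0.0], [-0.98, 0.05, -0.21], [0.21, -0.01, -0.98]]
0.1 [0.16608484 0.65366856 0.19782452] [-3.89759818e-01 -3.11724718e+00  2.55262897e-03] [0.01149848 0.29098927 0.19663169] 0.08526040499541632
```

View pics/scene0.png

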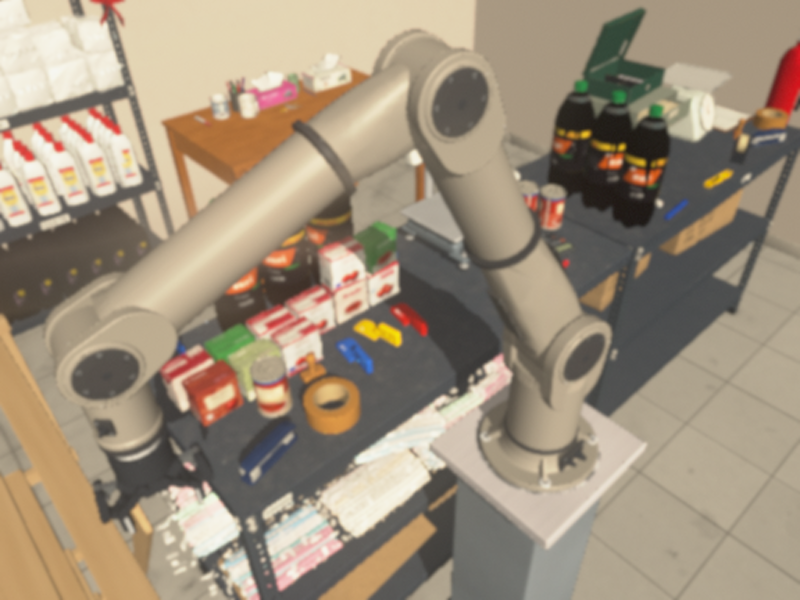

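View pics/top0.png

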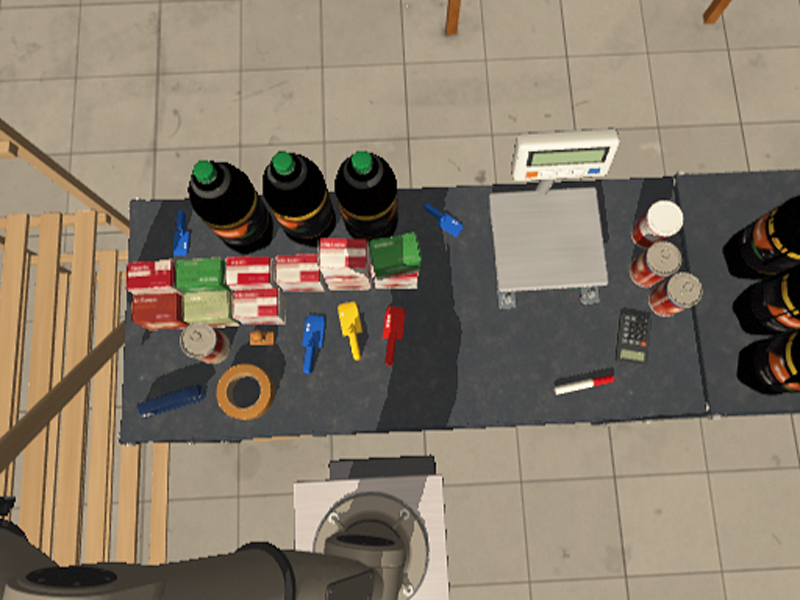

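The scene view is mostly blocked by the arm. The top view shows, in 800x600 px: packers at blue (313,342), yellow (350,330) and red (393,335). Smaller or look-alike blue ones are at (180,235) and (445,218). The scale pan is at (548,240) and the front feet at (507,298) and (589,296). The pictures for the close check come next.

```bash
cat > h.py <<'E'
from bench import *
import cv2,numpy as np
def ray(n,uv,z):
    p=camera_params(n);R=np.array(p["R"]);t=np.array(p["t"]);uv=np.atleast_2d(uv).astype(float)
    d=np.c_[(uv[:,0]-p["cx"])/p["fx"],(uv[:,1]-p["cy"])/p["fy"],np.ones(len(uv))]@R
    c=-R.T@t; return c+d*((z-c[2])/d[:,2])[:,None]
def proj(n,X):
    p=camera_params(n);c=np.atleast_2d(X)@np.array(p["R"]).T+p["t"]
    return np.c_[p["fx"]*c[:,0]/c[:,2]+p["cx"],p["fy"]*c[:,1]/c[:,2]+p["cy"]]
def mask(f,col):
    h=cv2.cvtColor(f,cv2.COLOR_RGB2HSV).astype(int);H,S,V=h[...,0],h[...,1],h[...,2]
    m={"blue":(H>100)&(H<125)&(S>150)&(V>90),"yellow":(H>20)&(H<35)&(S>150)&(V>110),"red":((H<6)|(H>174))&(S>190)&(V>80)}[col]
    return m.astype(np.uint8)
E
python3 - <<'E'
from h import *
f=np.load("pics/top0.npy")
for c in("blue","yellow","red"):
    n,l,s,ce=cv2.connectedComponentsWithStats(mask(f,c))
    for i in range(1,n):
        if s[i,4]<60: continue
        ys,xs=np.where(l==i)
        (cx,cy),wh,a=cv2.minAreaRect(np.c_[xs,ys].astype(np.float32))
        X=ray("top",[cx,cy],.01)[0]
        # principal axis at z~.01
        P=ray("top",np.c_[xs,ys],.01)[:,:2];u,sv,vt=np.linalg.svd(P-P.mean(0),full_matrices=False);q=(P-P.mean(0))@vt.T
        print(c,s[i].tolist(),X.round(3),np.ptp(q,axis=0).round(3),"axis",vt[0].round(3))
a=cv2.resize(f[175:250,180:270,::-1],(540,450),interpolation=cv2.INTER_CUBIC)
b=cv2.resize(f[125:170,100:145,::-1],(225,225),interpolation=cv2.INTER_CUBIC);d=cv2.resize(f[120:165,262:307,::-1],(225,225),interpolation=cv2.INTER_CUBIC)
cv2.imwrite("pics/c1.png",np.hstack([a,np.vstack([b,d])]))
cv2.imwrite("pics/c2.png",cv2.resize(f[110:205,300:400,::-1],(600,570),interpolation=cv2.INTER_CUBIC))
E
```

```text
blue [272, 130, 24, 22, 165] [ 0.718 -0.191  0.01 ] [0.104 0.036] axis [-0.73  -0.684]
blue [111, 135, 10, 29, 175] [0.713 0.409 0.01 ] [0.106 0.033] axis [-0.999 -0.034]
blue [193, 201, 15, 38, 318] [0.442 0.113 0.01 ] [0.129 0.047] axis [-0.976  0.216]
yellow [216, 193, 16, 37, 323] [0.468 0.024 0.01 ] [0.129 0.044] axis [-0.989 -0.151]
red [150, 165, 23, 4, 73] [0.64  0.246 0.01 ] [0.079 0.014] axis [-0.101 -0.995]
red [81, 168, 29, 16, 233] [0.618 0.479 0.01 ] [0.1   0.055] axis [-0.033 -0.999]
red [152, 175, 21, 7, 111] [0.598 0.242 0.01 ] [0.071 0.023] axis [-0.001 -1.   ]
red [245, 196, 14, 38, 296] [ 0.451 -0.065  0.01 ] [0.129 0.044] axis [-0.981  0.193]
```

View pics/c1.png

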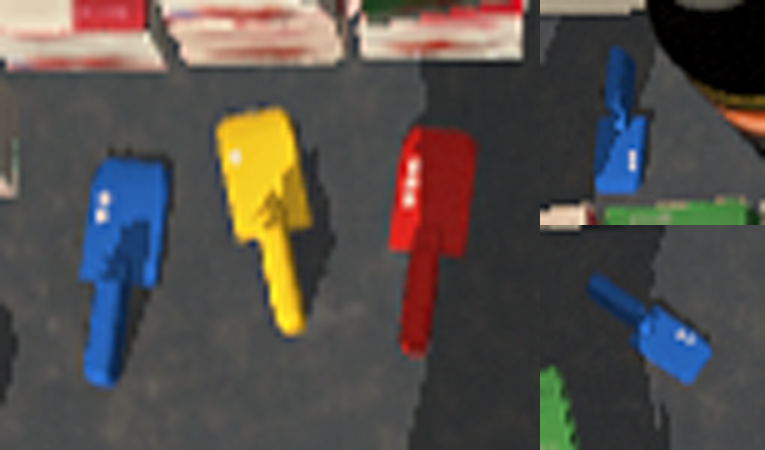

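View pics/c2.png

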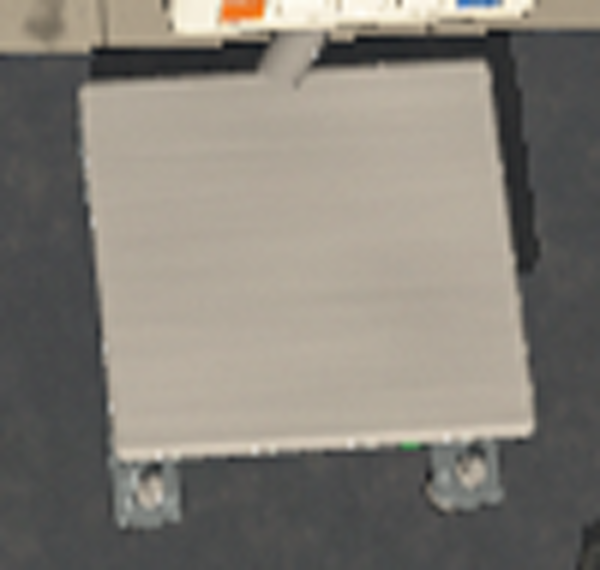

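The crop shows the large blue packer with 2 dots at crop (125,222), yellow with 1 dot at (265,190) and red with 3 dots at (432,200). The two blue look-alikes, at crop (620,130) and (660,335), are only about 105 mm long against about 130 mm. So the packer_9 I want is the one at top-image px (313,342) of 800. In the scale crop, the pan corners are at about (80,85), (489,62), (533,435) and (117,458), and the left lug is at (150,490).

```bash
cat > m.py <<'E'
from h import *
def packer(f,col,th,near,name="top"):
    n,l,s,ce=cv2.connectedComponentsWithStats(mask(f,col))
    i=min((i for i in range(1,n) if s[i,4]>60),key=lambda i:np.hypot(*(ray(name,ce[i],.01)[0,:2]-near)))
    ys,xs=np.where(l==i);uv=np.c_[xs,ys]
    P=ray(name,uv,th)[:,:2];c=P.mean(0);vt=np.linalg.svd(P-c,full_matrices=False)[2];a=vt[0]*np.sign(vt[0,0])
    for _ in range(3):
        b=np.array([-a[1],a[0]]);q=(P-c)@np.c_[a,b];tip=q[:,0].max()+.0015
        pl=q[:,0]>tip-.06
        # yaw from plate centre (z=th) and grip ridge (z=.04)
        G=ray(name,uv[q[:,0]<tip-.085],.03)[:,:2].mean(0);M=P[pl].mean(0)
        a=(M-G)/np.hypot(*(M-G))
    T=ray(name,uv,th-.004)[:,:2]@a;Z=ray(name,uv,0.)[:,:2]@a
    t=T.max()+.0015;r=Z.min()-.0015;b=np.array([-a[1],a[0]])
    s0=((t-.036)+(r+.096))/2
    o=a*s0+b*(M@b);return o,np.degrees(np.arctan2(a[1],a[0])),t-r
E
python3 - <<'E'
from m import *
f=np.load("pics/top0.npy")
for c,th,n in(("yellow",.006,(.468,.024)),("blue",.009,(.442,.113)),("red",.012,(.451,-.065))):
    o,y,L=packer(f,c,th,n);a=np.array([np.cos(np.radians(y)),np.sin(np.radians(y))])
    print(c,o.round(4),"yaw",round(y,1),"L",round(L,4),"grasp@-60",(o-.06*a).round(4), "@-52",(o-.052*a).round(4))
C=np.array([[80,85],[489,62],[533,435],[117,458]],float)
C=(C+.5)/6-.5+[300,110]
g=cv2.cvtColor(f,cv2.COLOR_RGB2GRAY).astype(np.float32)
# edge refine: fit lines through half-level crossings
def edge(p,q):
    d=(q-p)/np.hypot(*(q-p));n=np.array([-d[1],d[0]]);ks=np.linspace(.06,.94,40);pts=[]
    off=np.linspace(-3,3,61)
    for k in ks:
        s=p+k*(q-p)+off[:,None]*n
        v=cv2.remap(g,s[:,0:1].astype(np.float32),s[:,1:2].astype(np.float32),cv2.INTER_LINEAR)[:,0]
        pts.append(s[np.argmax(np.abs(np.gradient(cv2.GaussianBlur(v[:,None],(1,9),0)[:,0])))])
    return cv2.fitLine(np.array(pts,np.float32),cv2.DIST_HUBER,0,.01,.01).ravel()
E=[edge(C[i],C[(i+1)%4]) for i in range(4)]
def X(l,m):
    s=np.linalg.solve(np.c_[l[:2],-m[:2]],m[2:]-l[2:]);return l[2:]+s[0]*l[:2]
K=np.array([X(E[i-1],E[i]) for i in range(4)])
print("corner px",K.round(1).tolist())
W=ray("top",K,.105)[:,:2];print(W.round(4).tolist(),"sides",[round(float(np.hypot(*(W[i]-W[(i+1)%4]))),4) for i in range(4)])
c=W.mean(0)
ax=(W[0]-W[3])+(W[1]-W[2]);ay=(W[0]-W[1])+(W[3]-W[2])
y1=np.degrees(np.arctan2(ax[1],ax[0]));y2=np.degrees(np.arctan2(-ay[0],ay[1]));print("yaw",y1,y2)
y=np.radians((y1+y2)/2);R=np.array([[np.cos(y),-np.sin(y)],[np.sin(y),np.cos(y)]])
for lab,p in(("FL",[-.12,.092]),("FR",[-.12,-.092])):print(lab,(c+R@p).round(4),"bolt px",proj("top",np.r_[c+R@p,.05]))
lug=(np.array([[150,487],[470,467]])+.5)/6-.5+[300,110];print("lug bolts seen",lug,ray("top",lug,.05)[:,:2].round(4))
E
```

```text
yellow [0.4991 0.0296] yaw 9.4 L 0.1331 grasp@-60 [0.4399 0.0198] @-52 [0.4478 0.0211]
blue [0.473  0.1079] yaw -10.2 L 0.1323 grasp@-60 [0.414  0.1186] @-52 [0.4219 0.1172]
red [ 0.4811 -0.0716] yaw -10.7 L 0.1317 grasp@-60 [ 0.4222 -0.0604] @-52 [ 0.43   -0.0619]
corner px [[312.3999938964844, 123.19999694824219], [380.79998779296875, 119.0999984741211], [389.20001220703125, 182.3000030517578], [318.79998779296875, 186.6999969482422]]
[[0.7389, -0.2892], [0.7425, -0.5228], [0.521, -0.5259], [0.5176, -0.2933]] sides [0.2336, 0.2216, 0.2326, 0.2214]
yaw 0.9285202217651014 0.852207319577805
FL [ 0.5086 -0.3177] bolt px [[323.80447729 192.55777301]]
FR [ 0.5114 -0.5017] bolt px [[377.41585592 189.14095053]]
lug bolts seen [[324.58333333 190.75      ]
 [377.91666667 187.41666667]] [[ 0.5147 -0.3209]
 [ 0.5174 -0.504 ]]
```

```bash
python3 -m jog '[{"x":0.557,"y":-0.843,"rz":0.4,"jaw":0.1},{"x":0.557,"y":-0.843,"rz":0.4,"jaw":0.1},{"x":0.557,"y":-0.843,"rz":0.4,"jaw":0.1},{"x":0.557,"y":-0.843,"rz":0.4,"jaw":0.1},{"x":0.557,"y":-0.843,"rz":0.4,"jaw":0.1},{"x":0.557,"y":-0.843,"rz":0.37,"jaw":0.1},{"x":0.557,"y":-0.843,"jaw":0.1}]' 40
```

```text
validation failed for argument at $[0]...
```

```bash
python3 -m jog '[{"rx":0,"ry":0,"rz":0.4,"x":0.557,"y":-0.843,"z":0,"jaw":0.1},{"rx":0,"ry":0,"rz":0.4,"x":0.557,"y":-0.843,"z":0,"jaw":0.1},{"rx":0,"ry":0,"rz":0.4,"x":0.557,"y":-0.843,"z":0,"jaw":0.1},{"rx":0,"ry":0,"rz":0.4,"x":0.557,"y":-0.843,"z":0,"jaw":0.1},{"rx":0,"ry":0,"rz":0.4,"x":0.557,"y":-0.843,"z":0,"jaw":0.1},{"rx":0,"ry":0,"rz":0.37,"x":0.557,"y":-0.843,"z":0,"jaw":0.1},{"rx":0,"ry":0,"rz":0,"x":0.557,"y":-0.843,"z":0,"jaw":0.1}]' 40
```

```text
clock: 0.98
tcp_pos: [0.4008, 0.2982, 0.1986]
orientation: [0.26, -3.131, -0.0]
contact_force: [0.3, 0.1, -0.3]
grip_width: 0.0474
gripper_force: 0.0
```

```bash
python3 -m jog '[{"rx":0,"ry":0,"rz":0,"x":0.13,"y":-0.925,"z":0,"jaw":0.1},{"rx":0,"ry":0,"rz":0,"x":0.13,"y":-0.925,"z":0,"jaw":0.1},{"rx":0,"ry":0,"rz":0,"x":0.13,"y":-0.925,"z":0,"jaw":0.1},{"rx":0,"ry":0,"rz":0,"x":0.13,"y":-0.925,"z":0,"jaw":0.1},{"rx":0,"ry":0,"rz":0,"x":0.13,"y":-0.925,"z":0,"jaw":0.1},{"rx":0,"ry":0,"rz":0,"x":0,"y":0,"z":-1,"jaw":0.1},{"rx":0,"ry":0,"rz":0,"x":0,"y":0,"z":-1,"jaw":0.1},{"rx":0,"ry":0,"rz":0,"x":0,"y":0,"z":0,"jaw":0.1}]' && python3 -c "
from h import *
f=grab_frame('top');np.save('pics/t1.npy',f);print(get_obs()['tcp_pos'])"
```

```text
clock: 1.98
tcp_pos: [0.4351, 0.0217, 0.0756]
orientation: [0.257, -3.121, 0.003]
contact_force: [-0.0, 0.3, 0.7]
grip_width: 0.047
gripper_force: 0.0
[0.43764141 0.02217192 0.07804494]
```

```bash
python3 -m jog '[{"rx":0,"ry":0,"rz":0,"x":0.03,"y":-0.03,"z":-0.7,"jaw":0.1},{"rx":0,"ry":0,"rz":0,"x":0,"y":0,"z":-0.3,"jaw":0.1},{"rx":0,"ry":0,"rz":0,"x":0,"y":0,"z":-0.15,"jaw":0.1},{"rx":0,"ry":0,"rz":0,"x":0,"y":0,"z":0,"jaw":0.1},{"rx":0,"ry":0,"rz":0,"x":0,"y":0,"z":0,"jaw":-1},{"rx":0,"ry":0,"rz":0,"x":0,"y":0,"z":0,"jaw":-1},{"rx":0,"ry":0,"rz":0,"x":0,"y":0,"z":0,"jaw":-1},{"rx":0,"ry":0,"rz":0,"x":0,"y":0,"z":0,"jaw":-1}]' 40
```

```text
clock: 3.02
tcp_pos: [0.441, 0.0209, 0.0098]
orientation: [-0.259, 3.131, 0.0]
contact_force: [-0.8, 0.1, 0.2]
grip_width: -0.0001
gripper_force: 0.0
```

Run:
```python
from h import *
a=grab_frame('scene');b=grab_frame('top');np.save('pics/t2.npy',b);np.save('pics/s2.npy',a)
c=proj('scene',[.45,.02,.02])[0].astype(int);print(c,proj('top',[.441,.021,.01]),get_obs()['grip_width'])
A=cv2.resize(a[c[1]-50:c[1]+50,c[0]-50:c[0]+50,::-1],(400,400),interpolation=cv2.INTER_CUBIC)
B=cv2.resize(b[165:265,175:275,::-1],(400,400),interpolation=cv2.INTER_CUBIC)
cv2.imwrite('pics/c3.png',np.hstack([A,B]))
```

```text
[245 211] [[226.04421338 218.79068113]] 0.0003298766154598663
```

View pics/c3.png

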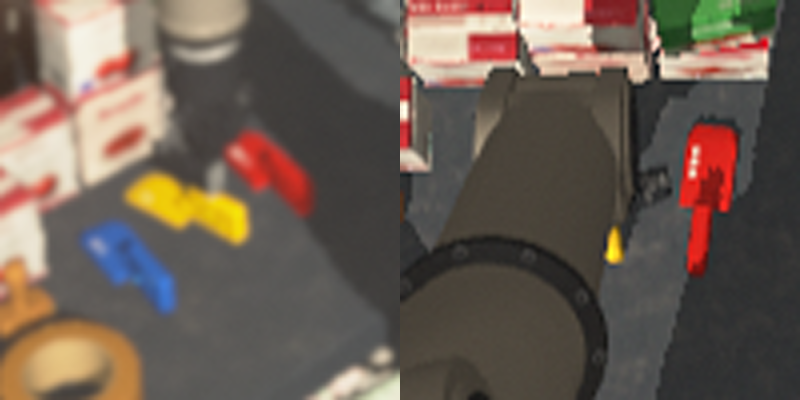

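Run:
```python
from h import *
from m import packer
print("tcp proj scene",proj('scene',[.441,.021,.0098]),"grip top expected",proj('scene',[[.4635,.0237,.04],[.4044,.0139,.04],[.4044,.0139,0]]))
a=np.load('pics/s2.npy');n,l,s,c=cv2.connectedComponentsWithStats(mask(a,'yellow'));print([(s[i].tolist(),c[i]) for i in range(1,n) if s[i,4]>30])
P=np.array([[.499,.03,.006]]);print("yellow mid expected",proj('scene',P))
c=np.array([245,211])
A=cv2.resize(a[c[1]-25:c[1]+20,c[0]-30:c[0]+30,::-1],(800,600),interpolation=cv2.INTER_CUBIC);cv2.imwrite('pics/c4.png',A)
o=get_obs();print(o['joints'],o['contact_force'],o['tcp_pos'])
```

```text
tcp proj scene [[246.94674593 215.03855551]] grip top expected [[242.18400257 206.38564805]
 [254.6670271  212.85958194]
 [254.91058856 220.93104875]]
[([371, 83, 7, 6, 32], array([373.9375,  85.5625])), ([382, 91, 12, 6, 50], array([387.62,  93.72])), ([401, 100, 13, 7, 55], array([407.21818182, 102.90909091])), ([451, 109, 17, 11, 89], array([458.86516854, 114.07865169])), ([165, 152, 18, 6, 62], array([173.37096774, 154.9516129 ])), ([135, 167, 24, 8, 107], array([146.97196262, 171.26168224])), ([227, 204, 30, 18, 277], array([242.07581227, 212.20577617]))]
yellow mid expected [[235.30152969 209.46960248]]
[-0.40434051  0.41541734  0.2575984   2.25745462 -0.21977168  0.49114769
  1.76228078] [ 0.02232542  0.37230355 -0.43746018] [0.44090625 0.0208712  0.00970889]
```

View pics/c4.png

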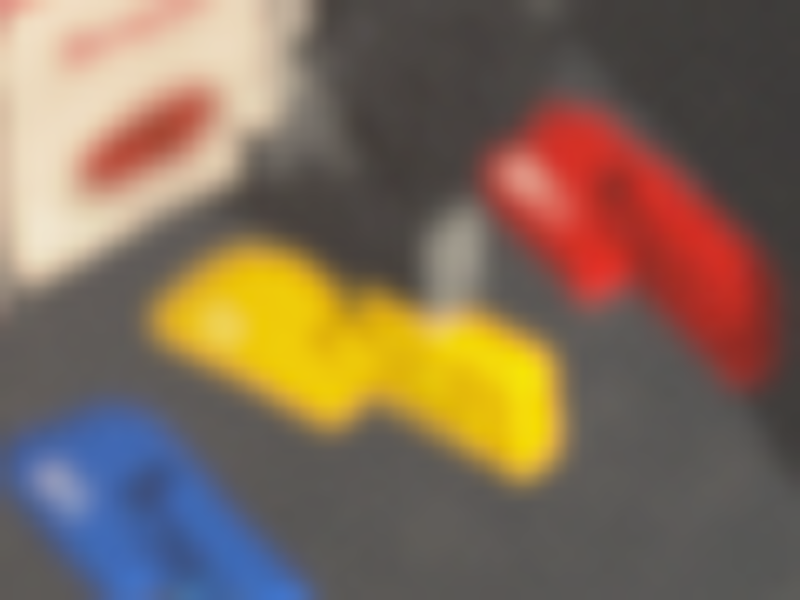

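The yellow packer hasn't moved, and the fingers line up with the top of its grip at crop (445,320). But the reported opening is zero, which doesn't fit. I'll lift straight up and see whether the packer comes along.

```bash
python3 -m jog '[{"rx":0,"ry":0,"rz":0,"x":0,"y":0,"z":0.2,"jaw":-1},{"rx":0,"ry":0,"rz":0,"x":0,"y":0,"z":0.6,"jaw":-1},{"rx":0,"ry":0,"rz":0,"x":0,"y":0,"z":0.7,"jaw":-1},{"rx":0,"ry":0,"rz":0,"x":0,"y":0,"z":0,"jaw":-1}]'
python3 - <<'E'
from h import *
a=grab_frame('scene');b=grab_frame('top');np.save('pics/s3.npy',a);np.save('pics/t3.npy',b)
n,l,s,c=cv2.connectedComponentsWithStats(mask(a,'yellow'));print([(s[i].tolist()) for i in range(1,n) if s[i,4]>150])
A=cv2.resize(a[155:245,200:300,::-1],(400,360),interpolation=cv2.INTER_CUBIC)
B=cv2.resize(b[165:255,175:275,::-1],(400,360),interpolation=cv2.INTER_CUBIC)
cv2.imwrite('pics/c5.png',np.hstack([A,B]))
print(get_obs()['tcp_pos'],proj('scene',[get_obs()['tcp_pos']]), proj('top',[get_obs()['tcp_pos']]))
E
```

```text
clock: 3.62
tcp_pos: [0.4434, 0.0213, 0.1029]
orientation: [-0.258, 3.125, 0.002]
contact_force: [0.8, 0.3, -0.2]
grip_width: 0.0002
gripper_force: 0.0
[[227, 205, 30, 17, 288]]
[0.44105367 0.02106216 0.10019111] [[246.06646318 196.34315165]] [[223.78877666 214.6713161 ]]
```

View pics/c5.png

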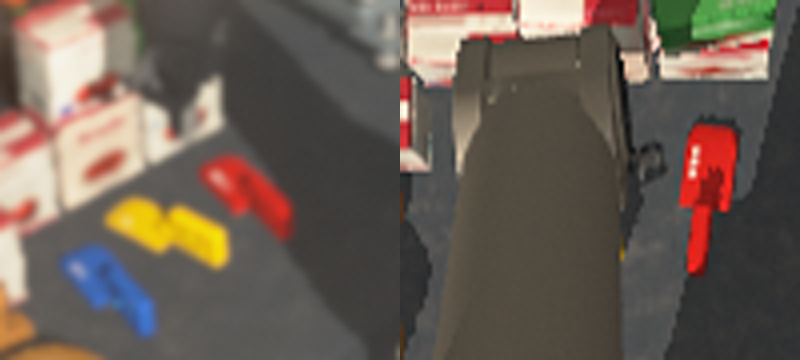

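Run:
```python
from h import *
t=np.array([.16608,.65367,.19782]);y=np.array([.246,.969,0])
for z in(-.013,.0,.03):
  for s in(-1,1):print(z,s,proj('scene',[t+s*.0425*y+[0,0,-z*-1 if z<0 else z]]))
a=np.load('pics/scene0.npy');cv2.imwrite('pics/c6.png',cv2.resize(a[250:350,40:160,::-1],(600,500),interpolation=cv2.INTER_CUBIC))
```

```text
-0.013 -1 [[131.43664361 335.47958904]]
-0.013 1 [[ 93.6283552  351.76725026]]
0.0 -1 [[130.25650685 332.27280011]]
0.0 1 [[ 92.07485557 348.59605777]]
0.03 -1 [[127.45468372 324.65939828]]
0.03 1 [[ 88.38305963 341.05991464]]
```

View pics/c6.png

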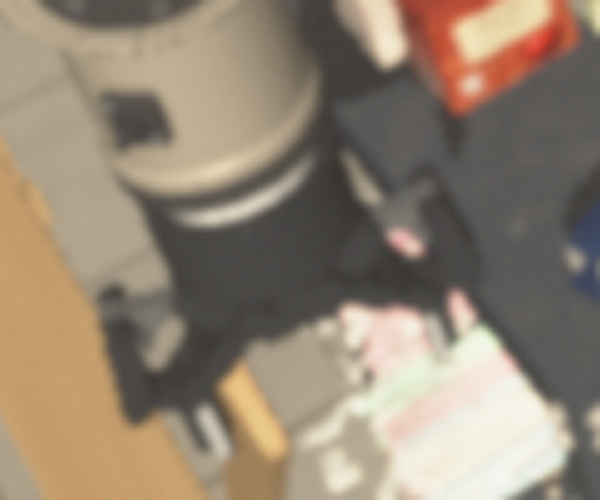

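```bash
python3 -m jog '[{"rx":0,"ry":0,"rz":-0.3,"x":0.1,"y":-0.95,"z":0,"jaw":-1},{"rx":0,"ry":0,"rz":-0.3,"x":0.1,"y":-0.95,"z":0,"jaw":-1},{"rx":0,"ry":0,"rz":-0.25,"x":0,"y":-0.95,"z":0,"jaw":-1},{"rx":0,"ry":0,"rz":0,"x":0,"y":-0.2,"z":-0.5,"jaw":-1},{"rx":0,"ry":0,"rz":0,"x":0,"y":0,"z":-0.4,"jaw":-1},{"rx":0,"ry":0,"rz":0,"x":0,"y":0,"z":-0.3,"jaw":-1},{"rx":0,"ry":0,"rz":0,"x":0,"y":0,"z":-0.1,"jaw":-1},{"rx":0,"ry":0,"rz":0,"x":0,"y":0,"z":0,"jaw":-1}]'
python3 - <<'E'
from h import *
a=grab_frame('scene');b=grab_frame('top');np.save('pics/s4.npy',a);np.save('pics/t4.npy',b)
o=get_obs();t=o['tcp_pos'];u=proj('scene',[t])[0];v=proj('top',[t])[0];print(t,u,v,o['contact_force'])
def cr(f,c):
    x,y=c.astype(int);p=f[max(y-35,0):y+35,x-35:x+35,::-1];return cv2.resize(p,(400,400),interpolation=cv2.INTER_CUBIC)
cv2.imwrite('pics/c7.png',np.hstack([cr(a,u),cr(b,v)]))
E
```

```text
clock: 4.72
tcp_pos: [0.4523, -0.162, 0.0211]
orientation: [0.026, -3.14, -0.0]
contact_force: [0.4, -0.0, 0.8]
grip_width: 0.0
gripper_force: 0.0
[ 0.45317381 -0.16217765  0.02202679] [279.65777097 190.23187   ] [278.84713055 212.16253944] [ 0.32458264  0.4522103  -0.33703656]
```

View pics/c7.png

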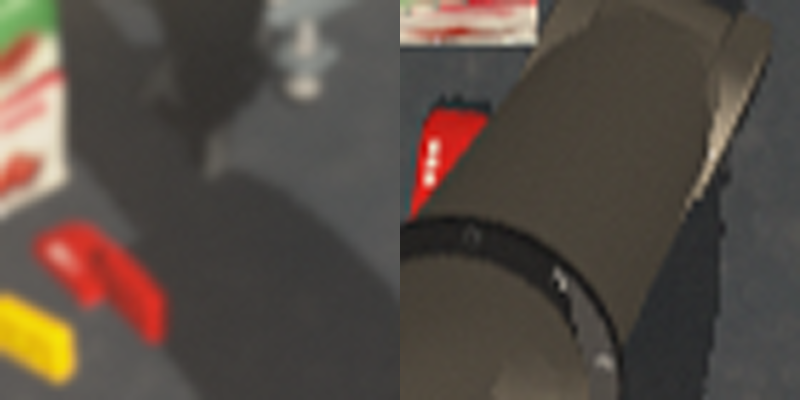

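Nine pictures viewed. The shut fingertip shows in the scene crop at about (210,175), a few pixels above the predicted TCP at (203,201). So the fingers probably sit higher than reported. I'll touch the bare table gently to settle it.

```bash
python3 -m jog '[{"rx":0,"ry":0,"rz":0,"x":0,"y":0,"z":-0.15,"jaw":-1},{"rx":0,"ry":0,"rz":0,"x":0,"y":0,"z":-0.1,"jaw":-1},{"rx":0,"ry":0,"rz":0,"x":0,"y":0,"z":0,"jaw":-1}]'; python3 -m jog '[{"rx":0,"ry":0,"rz":0,"x":0,"y":0,"z":-0.07,"jaw":-1},{"rx":0,"ry":0,"rz":0,"x":0,"y":0,"z":0,"jaw":-1}]'
```

```text
clock: 5.2
tcp_pos: [0.4525, -0.162, 0.0062]
orientation: [0.026, -3.14, -0.0]
contact_force: [0.3, -0.7, 0.0]
grip_width: -0.0004
gripper_force: 0.0
clock: 5.45
tcp_pos: [0.4528, -0.1621, 0.0023]
orientation: [0.026, -3.141, -0.0]
contact_force: [0.3, 0.1, -0.5]
grip_width: -0.0001
gripper_force: 0.0
```

```bash
python3 -m jog '[{"rx":0,"ry":0,"rz":0,"x":0,"y":0,"z":-0.07,"jaw":-1},{"rx":0,"ry":0,"rz":0,"x":0,"y":0,"z":0,"jaw":-1}]';python3 -m jog '[{"rx":0,"ry":0,"rz":0,"x":0,"y":0,"z":-0.05,"jaw":-1},{"rx":0,"ry":0,"rz":0,"x":0,"y":0,"z":0,"jaw":-1}]'
```

```text
clock: 5.7
tcp_pos: [0.4527, -0.1621, -0.002]
orientation: [0.026, -3.141, -0.0]
contact_force: [-0.2, 0.9, -0.0]
grip_width: -0.0002
gripper_force: 0.0
clock: 5.95
tcp_pos: [0.4528, -0.1621, -0.0049]
orientation: [0.026, -3.141, -0.0]
contact_force: [-0.4, 0.2, -0.5]
grip_width: -0.0004
gripper_force: 0.0
```

No contact at a reported -5 mm, so the tips are higher than reported. I'll keep going in small steps.

```bash
python3 -m jog '[{"rx":0,"ry":0,"rz":0,"x":0,"y":0,"z":-0.08,"jaw":-1},{"rx":0,"ry":0,"rz":0,"x":0,"y":0,"z":0,"jaw":-1}]';python3 -m jog '[{"rx":0,"ry":0,"rz":0,"x":0,"y":0,"z":-0.07,"jaw":-1},{"rx":0,"ry":0,"rz":0,"x":0,"y":0,"z":0,"jaw":-1}]'
```

```text
clock: 6.2
tcp_pos: [0.4527, -0.162, -0.0098]
orientation: [0.026, -3.141, -0.0]
contact_force: [0.4, 0.1, -0.6]
grip_width: 0.0002
gripper_force: 0.0
clock: 6.45
tcp_pos: [0.4527, -0.162, -0.014]
orientation: [0.026, -3.141, -0.0]
contact_force: [0.7, -0.4, -0.1]
grip_width: 0.0002
gripper_force: 0.0
```

```bash
python3 -m jog '[{"rx":0,"ry":0,"rz":0,"x":0,"y":0,"z":-0.07,"jaw":-1},{"rx":0,"ry":0,"rz":0,"x":0,"y":0,"z":0,"jaw":-1}]'
```

```text
clock: 6.7
tcp_pos: [0.4527, -0.1621, -0.0182]
orientation: [0.026, -3.141, -0.0]
contact_force: [0.3, -0.6, -0.4]
grip_width: 0.0002
gripper_force: 0.0
```

```bash
python3 -m jog '[{"rx":0,"ry":0,"rz":0,"x":0,"y":0,"z":-0.06,"jaw":-1},{"rx":0,"ry":0,"rz":0,"x":0,"y":0,"z":0,"jaw":-1}]'; python3 -m jog '[{"rx":0,"ry":0,"rz":0,"x":0,"y":0,"z":-0.06,"jaw":-1},{"rx":0,"ry":0,"rz":0,"x":0,"y":0,"z":0,"jaw":-1}]'
```

```text
clock: 6.95
tcp_pos: [0.4528, -0.1621, -0.0217]
orientation: [0.026, -3.141, -0.0]
contact_force: [-0.3, -0.1, -0.6]
grip_width: 0.0003
gripper_force: 0.0
clock: 7.2
tcp_pos: [0.4528, -0.1621, -0.0253]
orientation: [0.026, -3.141, -0.0]
contact_force: [0.7, -0.4, 0.0]
grip_width: -0.0001
gripper_force: 0.0
```

```bash
python3 -m jog '[{"rx":0,"ry":0,"rz":0,"x":0,"y":0,"z":-0.06,"jaw":-1},{"rx":0,"ry":0,"rz":0,"x":0,"y":0,"z":0,"jaw":-1}]'; python3 -c "
from h import *
a=grab_frame('scene');np.save('pics/s5.npy',a);print(proj('scene',[get_obs()['tcp_pos']]))"
```

```text
clock: 7.45
tcp_pos: [0.4527, -0.1621, -0.0289]
orientation: [0.026, -3.141, -0.0]
contact_force: [-0.1, -0.1, 0.0]
grip_width: -0.0003
gripper_force: 0.0
[[279.52065986 200.11391062]]
```

```bash
python3 -m jog '[{"rx":0,"ry":0,"rz":0,"x":0,"y":0,"z":-0.05,"jaw":-1},{"rx":0,"ry":0,"rz":0,"x":0,"y":0,"z":0,"jaw":-1}]'; python3 -m jog '[{"rx":0,"ry":0,"rz":0,"x":0,"y":0,"z":-0.05,"jaw":-1},{"rx":0,"ry":0,"rz":0,"x":0,"y":0,"z":0,"jaw":-1}]'
```

```text
clock: 7.75
tcp_pos: [0.4528, -0.1621, -0.0319]
orientation: [0.026, -3.141, -0.0]
contact_force: [0.0, 0.5, 0.4]
grip_width: -0.0006
gripper_force: 0.0
clock: 8.0
tcp_pos: [0.4531, -0.1621, -0.0326]
orientation: [-0.025, 3.141, 0.002]
contact_force: [-8.2, 4.1, 34.5]
grip_width: 0.0001
gripper_force: 17.1
```

```bash
python3 -m jog '[{"rx":0,"ry":0,"rz":0,"x":0,"y":0,"z":-0.05,"jaw":-1},{"rx":0,"ry":0,"rz":0,"x":0,"y":0,"z":0,"jaw":-1}]'
```

```text
clock: 8.25
tcp_pos: [0.4532, -0.1621, -0.0329]
orientation: [-0.023, 3.14, 0.006]
contact_force: [-18.1, 8.1, 80.5]
grip_width: 0.0003
gripper_force: 39.7
```

Contact is at a reported z of about -0.0323, so the true tip height is the reported z plus 32 mm. The first grasp therefore closed above the grip. I'll back off, go to yellow and descend to a reported -0.024.

```bash
python3 -m jog '[{"rx":0,"ry":0,"rz":0,"x":0,"y":0,"z":0.3,"jaw":-1},{"rx":0,"ry":0,"rz":0,"x":0,"y":0,"z":1,"jaw":0.1},{"rx":0,"ry":0,"rz":0.2,"x":-0.05,"y":0.8,"z":0.4,"jaw":0.1},{"rx":0,"ry":0,"rz":0.3,"x":-0.07,"y":0.9,"z":0,"jaw":0.1},{"rx":0,"ry":0,"rz":0.3,"x":-0.07,"y":0.9,"z":0,"jaw":0.1},{"rx":0,"ry":0,"rz":0.05,"x":0,"y":0.43,"z":0,"jaw":0.1},{"rx":0,"ry":0,"rz":0,"x":0,"y":0,"z":0,"jaw":0.1}]' 40; python3 -c "
from h import *
o=get_obs();print(o['tcp_pos'],o['orientation'])"
```

```text
clock: 9.12
tcp_pos: [0.4416, 0.0218, 0.0643]
orientation: [-0.266, 3.13, 0.001]
contact_force: [-0.1, -0.7, 0.5]
grip_width: 0.047
gripper_force: 0.0
[0.44155011 0.02182844 0.06432615] [-2.65674866e-01  3.13011616e+00  1.04274575e-03]
```

```bash
python3 -m jog '[{"rx":0,"ry":0,"rz":0,"x":-0.03,"y":-0.03,"z":-0.8,"jaw":0.1},{"rx":0,"ry":0,"rz":0,"x":0,"y":0,"z":-0.47,"jaw":0.1},{"rx":0,"ry":0,"rz":0,"x":0,"y":0,"z":-0.2,"jaw":0.1},{"rx":0,"ry":0,"rz":0,"x":0,"y":0,"z":0,"jaw":0.1},{"rx":0,"ry":0,"rz":0,"x":0,"y":0,"z":0,"jaw":-1},{"rx":0,"ry":0,"rz":0,"x":0,"y":0,"z":0,"jaw":-1},{"rx":0,"ry":0,"rz":0,"x":0,"y":0,"z":0,"jaw":-1}]' 40
```

```text
clock: 10.0
tcp_pos: [0.4407, 0.018, -0.0229]
orientation: [-0.259, 3.129, 0.001]
contact_force: [0.3, 0.4, 6.9]
grip_width: 0.0155
gripper_force: 39.7
```

```bash
python3 -m jog '[{"rx":0,"ry":0,"rz":0,"x":0,"y":0,"z":0.65,"jaw":-1},{"rx":0,"ry":0,"rz":0,"x":0,"y":0,"z":0.7,"jaw":-1},{"rx":0,"ry":0,"rz":-0.17,"x":0,"y":-0.95,"z":0,"jaw":-1},{"rx":0,"ry":0,"rz":-0.17,"x":0,"y":-0.95,"z":0,"jaw":-1},{"rx":0,"ry":0,"rz":-0.17,"x":0,"y":-0.95,"z":0,"jaw":-1},{"rx":0,"ry":0,"rz":-0.17,"x":0,"y":-0.95,"z":0,"jaw":-1},{"rx":0,"ry":0,"rz":-0.19,"x":-0.3,"y":-0.9,"z":0,"jaw":-1},{"rx":0,"ry":0,"rz":0,"x":-0.6,"y":-0.5,"z":0,"jaw":-1}]'
python3 -m jog '[{"rx":0,"ry":0,"rz":0,"x":-0.3,"y":-0.43,"z":0,"jaw":-1},{"rx":0,"ry":0,"rz":0,"x":0,"y":0,"z":0,"jaw":-1}]'
python3 - <<'E'
from h import *
a=grab_frame('scene');b=grab_frame('top');np.save('pics/s6.npy',a);np.save('pics/t6.npy',b);o=get_obs();t=o['tcp_pos']
print(t,o['orientation'],o['contact_force'])
rv=cv2.Rodrigues(np.array(o['orientation']))[0];ax=-rv[:,0]if rv[0,0]<0 else rv[:,0]
for nm,f in(('scene',a),('top',b)):
    n,l,s,c=cv2.connectedComponentsWithStats(mask(f,'yellow'))
    # predicted: origin = tcp+.06*ax ; z underside = tcp_z+.0229
    O=t+.06*ax;O[2]=t[2]+.0229;L=np.array([-ax[1],ax[0],0]);ptip=[O+.036*ax+s_*.022*L+[0,0,.002] for s_ in(1,-1)]+[O-.036*ax+s_*.022*L+[0,0,.006] for s_ in(1,-1)]
    u=proj(nm,ptip);print(nm,"pred plate corners",u.round(1).tolist())
    for i in range(1,n):
        if s[i,4]>40 and np.hypot(*(c[i]-u.mean(0)))<40:
            ys,xs=np.where(l==i);print(s[i].tolist(),"extremes", [(int(xs[k]),int(ys[k])) for k in(xs.argmin(),xs.argmax(),ys.argmin(),ys.argmax())])
cu=proj('scene',[t])[0].astype(int)
cv2.imwrite('pics/c8.png',np.hstack([cv2.resize(f[v[1]-40:v[1]+40,v[0]-40:v[0]+40,::-1],(400,400),interpolation=cv2.INTER_CUBIC) for f,v in((a,cu),(b,proj('top',[t])[0].astype(int)))]))
E
```

```text
clock: 11.0
tcp_pos: [0.3861, -0.2974, 0.0579]
orientation: [-0.018, 3.139, -0.004]
contact_force: [-1.1, -0.3, -0.3]
grip_width: 0.0155
gripper_force: 39.3
clock: 11.25
tcp_pos: [0.3658, -0.3221, 0.0577]
orientation: [-0.013, 3.141, -0.002]
contact_force: [0.8, 0.3, -1.2]
grip_width: 0.0153
gripper_force: 39.3
[ 0.36803182 -0.31967456  0.05738809] [-2.00204811e-02  3.14089287e+00  2.96730922e-04] [ 0.36557095  0.20388754 -1.65107382]
scene pred plate corners [[301.6, 163.5], [308.8, 159.2], [315.1, 170.0], [322.3, 165.6]]
[304, 161, 17, 11, 124] extremes [(304, 163), (320, 166), (307, 161), (315, 171)]
[326, 163, 8, 13, 71] extremes [(326, 171), (333, 170), (327, 163), (329, 175)]
top pred plate corners [[320.0, 204.0], [333.3, 203.2], [322.3, 225.5], [335.7, 224.7]]
[321, 205, 13, 18, 134] extremes [(321, 206), (333, 206), (322, 205), (322, 222)]
```

Gripped. The plate shows in the top picture at columns 321-333 and rows 205-222, within about 1 px of prediction, so horizontal bias is small and the tip may be about 3 mm short. Next I lower it and ease it in.

```bash
python3 -m jog '[{"rx":0,"ry":0,"rz":0.02,"x":0,"y":0,"z":-0.7,"jaw":-1},{"rx":0,"ry":0,"rz":0,"x":0,"y":0,"z":-0.4,"jaw":-1},{"rx":0,"ry":0,"rz":0,"x":0,"y":0,"z":-0.15,"jaw":-1},{"rx":0,"ry":0,"rz":0,"x":0,"y":0,"z":-0.07,"jaw":-1},{"rx":0,"ry":0,"rz":0,"x":0,"y":0,"z":0,"jaw":-1}]'
python3 -m jog '[{"rx":0,"ry":0,"rz":0,"x":0.2,"y":0,"z":0,"jaw":-1},{"rx":0,"ry":0,"rz":0,"x":0.2,"y":0,"z":0,"jaw":-1},{"rx":0,"ry":0,"rz":0,"x":0.05,"y":0,"z":0,"jaw":-1},{"rx":0,"ry":0,"rz":0,"x":0,"y":0,"z":0,"jaw":-1}]'
```

```text
clock: 11.98
tcp_pos: [0.3684, -0.32, -0.0216]
orientation: [-0.027, 3.141, -0.001]
contact_force: [0.4, 0.9, -0.5]
grip_width: 0.0156
gripper_force: 39.3
clock: 12.48
tcp_pos: [0.3951, -0.3198, -0.0221]
orientation: [-0.027, 3.141, -0.0]
contact_force: [-0.3, -0.0, -1.3]
grip_width: 0.0153
gripper_force: 39.3
```

```bash
python3 -m jog '[{"rx":0,"ry":0,"rz":0,"x":0.05,"y":0,"z":-0.013,"jaw":-1},{"rx":0,"ry":0,"rz":0,"x":0.07,"y":0,"z":0,"jaw":-1},{"rx":0,"ry":0,"rz":0,"x":0.07,"y":0,"z":0,"jaw":-1},{"rx":0,"ry":0,"rz":0,"x":0,"y":0,"z":0,"jaw":-1}]'
python3 -m jog '[{"rx":0,"ry":0,"rz":0,"x":0.05,"y":0,"z":0,"jaw":-1},{"rx":0,"ry":0,"rz":0,"x":0.05,"y":0,"z":0,"jaw":-1}]'
python3 -m jog '[{"rx":0,"ry":0,"rz":0,"x":0.05,"y":0,"z":0,"jaw":-1},{"rx":0,"ry":0,"rz":0,"x":0.05,"y":0,"z":0,"jaw":-1}]'
```

```text
clock: 12.98
tcp_pos: [0.407, -0.32, -0.0228]
orientation: [-0.027, 3.141, -0.001]
contact_force: [0.7, 0.0, -0.0]
grip_width: 0.0153
gripper_force: 39.5
clock: 13.22
tcp_pos: [0.412, -0.32, -0.0228]
orientation: [0.025, -3.141, -0.0]
contact_force: [-2.2, -0.1, 4.0]
grip_width: 0.0154
gripper_force: 39.9
clock: 13.48
tcp_pos: [0.4181, -0.32, -0.0228]
orientation: [0.026, -3.141, -0.0]
contact_force: [-2.5, 0.6, 4.8]
grip_width: 0.0157
gripper_force: 40.0
```

```bash
python3 -m jog '[{"rx":0,"ry":0,"rz":0,"x":0.04,"y":0,"z":0.007,"jaw":-1},{"rx":0,"ry":0,"rz":0,"x":0.05,"y":0,"z":0,"jaw":-1}]'
python3 -m jog '[{"rx":0,"ry":0,"rz":0,"x":0.05,"y":0,"z":0,"jaw":-1},{"rx":0,"ry":0,"rz":0,"x":0.05,"y":0,"z":0,"jaw":-1}]'
python3 -m jog '[{"rx":0,"ry":0,"rz":0,"x":0.05,"y":0,"z":0,"jaw":-1},{"rx":0,"ry":0,"rz":0,"x":0.05,"y":0,"z":0,"jaw":-1}]'
```

```text
clock: 13.72
tcp_pos: [0.424, -0.3196, -0.0227]
orientation: [-0.027, 3.141, 0.0]
contact_force: [-0.4, 0.4, 0.2]
grip_width: 0.0152
gripper_force: 39.3
clock: 13.98
tcp_pos: [0.4298, -0.3198, -0.0225]
orientation: [0.026, -3.141, -0.0]
contact_force: [0.2, -0.4, -0.8]
grip_width: 0.0155
gripper_force: 39.3
clock: 14.22
tcp_pos: [0.4358, -0.3199, -0.0225]
orientation: [-0.026, 3.141, 0.0]
contact_force: [0.0, 1.0, -0.7]
grip_width: 0.0156
gripper_force: 39.3
```

```bash
python3 -m jog '[{"rx":0,"ry":0,"rz":0,"x":0.07,"y":0,"z":0,"jaw":-1},{"rx":0,"ry":0,"rz":0,"x":0.07,"y":0,"z":0,"jaw":-1},{"rx":0,"ry":0,"rz":0,"x":0.06,"y":0,"z":0,"jaw":-1},{"rx":0,"ry":0,"rz":0,"x":0.05,"y":0,"z":0,"jaw":-1},{"rx":0,"ry":0,"rz":0,"x":0,"y":0,"z":0,"jaw":-1}]'
python3 -c "
from h import *
print(get_obs()['contact_force']);grab_frame('scene');print(get_obs()['contact_force'])"
```

```text
clock: 14.85
tcp_pos: [0.4508, -0.3199, -0.0225]
orientation: [-0.026, 3.141, -0.0]
contact_force: [-0.9, 0.3, -0.8]
grip_width: 0.0154
gripper_force: 39.3
[-0.86853667  0.30174772 -0.83889452]
[-0.59871627 -0.03919273 -0.81520458]
```

packer_6 goes in fully with under 1 N, so it's loose. I'll withdraw it and put it back where it lay.

```bash
python3 -m jog '[{"rx":0,"ry":0,"rz":0,"x":-0.35,"y":0,"z":0,"jaw":-1},{"rx":0,"ry":0,"rz":0,"x":-0.5,"y":0,"z":0,"jaw":-1},{"rx":0,"ry":0,"rz":0,"x":-0.5,"y":0,"z":0.1,"jaw":-1},{"rx":0,"ry":0,"rz":0,"x":0,"y":0.2,"z":0.7,"jaw":-1},{"rx":0,"ry":0,"rz":0,"x":0.3,"y":0.4,"z":0.55,"jaw":-1},{"rx":0,"ry":0,"rz":0.18,"x":0.6,"y":0.7,"z":0,"jaw":-1},{"rx":0,"ry":0,"rz":0.17,"x":0.3,"y":0.95,"z":0,"jaw":-1},{"rx":0,"ry":0,"rz":0.17,"x":0,"y":0.95,"z":0,"jaw":-1}]'
python3 -m jog '[{"rx":0,"ry":0,"rz":0.17,"x":0,"y":0.95,"z":0,"jaw":-1},{"rx":0,"ry":0,"rz":0.17,"x":0,"y":0.95,"z":0,"jaw":-1},{"rx":0,"ry":0,"rz":0,"x":0,"y":0.55,"z":0,"jaw":-1},{"rx":0,"ry":0,"rz":0,"x":0,"y":0,"z":0,"jaw":-1}]'
```

```text
clock: 15.9
tcp_pos: [0.4433, -0.1261, 0.0589]
orientation: [-0.171, 3.135, -0.001]
contact_force: [0.7, 0.7, -1.4]
grip_width: 0.0154
gripper_force: 39.2
clock: 16.4
tcp_pos: [0.4415, 0.0218, 0.0586]
orientation: [-0.27, 3.13, 0.001]
contact_force: [0.2, -1.1, -1.6]
grip_width: 0.0152
gripper_force: 39.3
```

```bash
python3 -m jog '[{"rx":0,"ry":0,"rz":0,"x":0,"y":-0.03,"z":-0.8,"jaw":-1},{"rx":0,"ry":0,"rz":0,"x":0,"y":0,"z":-0.4,"jaw":-1},{"rx":0,"ry":0,"rz":0,"x":0,"y":0,"z":-0.14,"jaw":-1},{"rx":0,"ry":0,"rz":0,"x":0,"y":0,"z":0,"jaw":-1},{"rx":0,"ry":0,"rz":0,"x":0,"y":0,"z":0,"jaw":0.1},{"rx":0,"ry":0,"rz":0,"x":0,"y":0,"z":0,"jaw":0.1}]'
python3 -m jog '[{"rx":0,"ry":0,"rz":0,"x":0,"y":0,"z":0.5,"jaw":0.1},{"rx":0,"ry":0,"rz":0,"x":0,"y":0,"z":1,"jaw":0.1},{"rx":0,"ry":0,"rz":-0.9,"x":-0.2,"y":0.85,"z":0,"jaw":0.1},{"rx":0,"ry":0,"rz":-0.9,"x":-0.2,"y":0.8,"z":0,"jaw":0.1},{"rx":0,"ry":0,"rz":-0.2,"x":0,"y":0,"z":0,"jaw":0.1}]'
python3 -c "
from h import *
a=grab_frame('scene');n,l,s,c=cv2.connectedComponentsWithStats(mask(a,'yellow'));print([s[i].tolist() for i in range(1,n) if s[i,4]>150]);o=get_obs();print(o['tcp_pos'],o['orientation'])"
```

```text
clock: 17.15
tcp_pos: [0.4422, 0.0173, -0.0212]
orientation: [-0.261, 3.129, 0.0]
contact_force: [-0.7, 0.4, -0.4]
grip_width: 0.0467
gripper_force: 0.0
clock: 17.77
tcp_pos: [0.4169, 0.1206, 0.0686]
orientation: [0.277, 3.129, 0.003]
contact_force: [0.4, -0.8, -0.2]
grip_width: 0.0468
gripper_force: 0.0
[[227, 205, 30, 16, 265]]
[0.4172963  0.11821993 0.0685382 ] [2.82126034e-01 3.12831697e+00 1.41004556e-03]
```

```bash
python3 -m jog '[{"rx":0,"ry":0,"rz":0,"x":0,"y":0,"z":-0.8,"jaw":0.1},{"rx":0,"ry":0,"rz":0,"x":0,"y":0,"z":-0.5,"jaw":0.1},{"rx":0,"ry":0,"rz":0,"x":0,"y":0,"z":-0.22,"jaw":0.1},{"rx":0,"ry":0,"rz":0,"x":0,"y":0,"z":0,"jaw":0.1},{"rx":0,"ry":0,"rz":0,"x":0,"y":0,"z":0,"jaw":-1},{"rx":0,"ry":0,"rz":0,"x":0,"y":0,"z":0,"jaw":-1},{"rx":0,"ry":0,"rz":0,"x":0,"y":0,"z":0,"jaw":-1}]' 40
```

```text
clock: 18.7
tcp_pos: [0.4185, 0.1167, -0.022]
orientation: [0.286, 3.127, 0.002]
contact_force: [-0.0, 0.2, 7.1]
grip_width: 0.0151
gripper_force: 38.7
```

```bash
python3 -m jog '[{"rx":0,"ry":0,"rz":0,"x":0,"y":0,"z":0.65,"jaw":-1},{"rx":0,"ry":0,"rz":0,"x":0,"y":0,"z":0.7,"jaw":-1},{"rx":0,"ry":0,"rz":0.19,"x":0.18,"y":-0.95,"z":0,"jaw":-1},{"rx":0,"ry":0,"rz":0.19,"x":0.18,"y":-0.95,"z":0,"jaw":-1},{"rx":0,"ry":0,"rz":0.19,"x":0,"y":-0.95,"z":0,"jaw":-1},{"rx":0,"ry":0,"rz":0.19,"x":0,"y":-0.95,"z":0,"jaw":-1},{"rx":0,"ry":0,"rz":0.19,"x":0,"y":-0.95,"z":0,"jaw":-1},{"rx":0,"ry":0,"rz":0.18,"x":0,"y":-0.95,"z":0,"jaw":-1}]'
python3 -m jog '[{"rx":0,"ry":0,"rz":0,"x":-0.56,"y":-0.8,"z":0,"jaw":-1},{"rx":0,"ry":0,"rz":0,"x":-0.56,"y":-0.775,"z":0,"jaw":-1},{"rx":0,"ry":0,"rz":0,"x":0,"y":0,"z":0,"jaw":-1}]'
cat > chk.py <<'E'
import sys
from h import *
col,off,th=sys.argv[1],float(sys.argv[2]),float(sys.argv[3])
b=grab_frame('top');o=get_obs();t=o['tcp_pos'];print(t,o['orientation'],o['contact_force'])
R=cv2.Rodrigues(np.array(o['orientation']))[0];ax=R[:,0]*np.sign(R[0,0]);L=np.array([-ax[1],ax[0],0])
O=t+off*ax;O[2]=t[2]+.0225
u=proj('top',[O+.036*ax+k*.022*L+[0,0,th-.004] for k in(1,-1)]+[O-.036*ax+k*.022*L+[0,0,th] for k in(1,-1)]);print("pred",u.round(1).tolist())
m=mask(b,col);n,l,s,c=cv2.connectedComponentsWithStats(m)
for i in range(1,n):
    if s[i,4]>40 and np.hypot(*(c[i]-u.mean(0)))<40:
        ys,xs=np.where(l==i);print(s[i].tolist(),[(int(r),int(xs[ys==r].min()),int(xs[ys==r].max())) for r in range(ys.min(),ys.max()+1,3)])
E
python3 chk.py blue .0554 .009
```

```text
clock: 19.7
tcp_pos: [0.4392, -0.2274, 0.0586]
orientation: [-0.026, 3.14, 0.0]
contact_force: [1.0, 0.9, -1.1]
grip_width: 0.0153
gripper_force: 40.5
clock: 20.08
tcp_pos: [0.3684, -0.3244, 0.0588]
orientation: [0.009, -3.141, 0.003]
contact_force: [-0.0, -0.3, -0.8]
grip_width: 0.0156
gripper_force: 40.5
[ 0.37043175 -0.32198641  0.05856471] [-1.52593631e-02  3.14109077e+00 -9.83083149e-04] [-0.23868241  0.70718023 -1.1577304 ]
pred [[321.1, 204.4], [334.3, 203.7], [323.2, 226.0], [336.7, 225.2]]
[322, 206, 12, 15, 95] [(206, 323, 333), (209, 322, 332), (212, 322, 330), (215, 323, 328), (218, 323, 325)]
```

```bash
python3 -m jog '[{"rx":0,"ry":0,"rz":0.01,"x":0,"y":0.035,"z":-0.7,"jaw":-1},{"rx":0,"ry":0,"rz":0,"x":0,"y":0,"z":-0.4,"jaw":-1},{"rx":0,"ry":0,"rz":0,"x":0,"y":0,"z":-0.15,"jaw":-1},{"rx":0,"ry":0,"rz":0,"x":0.2,"y":0,"z":-0.09,"jaw":-1},{"rx":0,"ry":0,"rz":0,"x":0.2,"y":0,"z":0,"jaw":-1},{"rx":0,"ry":0,"rz":0,"x":0.05,"y":0,"z":0,"jaw":-1},{"rx":0,"ry":0,"rz":0,"x":0,"y":0,"z":0,"jaw":-1}]'
```

```text
clock: 21.0
tcp_pos: [0.4, -0.318, -0.0221]
orientation: [-0.028, 3.14, -0.001]
contact_force: [-0.5, 1.3, -2.4]
grip_width: 0.0157
gripper_force: 40.5
```

```bash
python3 -m jog '[{"rx":0,"ry":0,"rz":0,"x":0.06,"y":-0.03,"z":0,"jaw":-1},{"rx":0,"ry":0,"rz":0,"x":0.06,"y":0,"z":0,"jaw":-1}]'
python3 -m jog '[{"rx":0,"ry":0,"rz":0,"x":0.05,"y":0,"z":0,"jaw":-1},{"rx":0,"ry":0,"rz":0,"x":0.05,"y":0,"z":0,"jaw":-1}]'
python3 -m jog '[{"rx":0,"ry":0,"rz":0,"x":0.05,"y":0,"z":0,"jaw":-1},{"rx":0,"ry":0,"rz":0,"x":0.05,"y":0,"z":0,"jaw":-1}]'
```

```text
clock: 21.25
tcp_pos: [0.4062, -0.3204, -0.0222]
orientation: [-0.025, 3.141, -0.001]
contact_force: [-2.5, 0.1, 3.0]
grip_width: 0.0156
gripper_force: 41.2
clock: 21.5
tcp_pos: [0.4118, -0.3203, -0.0222]
orientation: [0.025, -3.141, 0.0]
contact_force: [-3.2, -0.1, 5.3]
grip_width: 0.0149
gripper_force: 41.5
clock: 21.75
tcp_pos: [0.4178, -0.3203, -0.0222]
orientation: [0.025, -3.141, 0.0]
contact_force: [-3.4, -0.4, 5.0]
grip_width: 0.0154
gripper_force: 41.4
```

The upward force shows the packer is rubbing on the table. I'll ease up 0.5 mm and continue.

```bash
python3 -m jog '[{"rx":0,"ry":0,"rz":0,"x":0.03,"y":0.005,"z":0.008,"jaw":-1},{"rx":0,"ry":0,"rz":0,"x":0.04,"y":0,"z":0,"jaw":-1}]'
python3 -m jog '[{"rx":0,"ry":0,"rz":0,"x":0.04,"y":0,"z":0,"jaw":-1},{"rx":0,"ry":0,"rz":0,"x":0.04,"y":0,"z":0,"jaw":-1}]'
python3 -m jog '[{"rx":0,"ry":0,"rz":0,"x":0.04,"y":0,"z":0,"jaw":-1},{"rx":0,"ry":0,"rz":0,"x":0.04,"y":0,"z":0,"jaw":-1}]'
```

```text
clock: 22.0
tcp_pos: [0.4227, -0.3194, -0.0221]
orientation: [-0.026, 3.141, 0.0]
contact_force: [-0.7, -0.1, -0.3]
grip_width: 0.0154
gripper_force: 40.4
clock: 22.25
tcp_pos: [0.4246, -0.3193, -0.0222]
orientation: [0.024, -3.138, -0.003]
contact_force: [-8.7, 1.2, 7.8]
grip_width: 0.0158
gripper_force: 41.6
clock: 22.5
tcp_pos: [0.429, -0.3197, -0.0221]
orientation: [0.023, -3.138, -0.002]
contact_force: [-7.1, 0.1, 5.7]
grip_width: 0.0151
gripper_force: 41.4
```

At TCP x = 0.4246 the push jumps to about 8 N, so packer_9 binds, within the stated 3–12 N. I'll keep easing it in.

```bash
python3 -m jog '[{"rx":0,"ry":0,"rz":0,"x":0.04,"y":0,"z":0.002,"jaw":-1},{"rx":0,"ry":0,"rz":0,"x":0.04,"y":0,"z":0,"jaw":-1}]'
python3 -m jog '[{"rx":0,"ry":0,"rz":0,"x":0.04,"y":0,"z":0.002,"jaw":-1},{"rx":0,"ry":0,"rz":0,"x":0.04,"y":0,"z":0,"jaw":-1}]'
python3 -m jog '[{"rx":0,"ry":0,"rz":0,"x":0.04,"y":0,"z":0,"jaw":-1},{"rx":0,"ry":0,"rz":0,"x":0.04,"y":0,"z":0,"jaw":-1}]'
```

```text
clock: 22.75
tcp_pos: [0.4343, -0.3196, -0.0221]
orientation: [0.024, -3.138, -0.002]
contact_force: [-6.8, -0.3, 4.4]
grip_width: 0.0153
gripper_force: 41.2
clock: 23.0
tcp_pos: [0.4391, -0.3196, -0.0221]
orientation: [0.024, -3.138, -0.002]
contact_force: [-6.7, 0.1, 3.3]
grip_width: 0.0151
gripper_force: 41.0
clock: 23.25
tcp_pos: [0.4439, -0.3196, -0.0221]
orientation: [0.024, -3.138, -0.002]
contact_force: [-6.3, 0.6, 4.0]
grip_width: 0.0153
gripper_force: 41.0
```

```bash
python3 -m jog '[{"rx":0,"ry":0,"rz":0,"x":0.05,"y":0,"z":0,"jaw":-1},{"rx":0,"ry":0,"rz":0,"x":0.05,"y":0,"z":0,"jaw":-1},{"rx":0,"ry":0,"rz":0,"x":0.05,"y":0,"z":0,"jaw":-1},{"rx":0,"ry":0,"rz":0,"x":0.04,"y":0,"z":0,"jaw":-1},{"rx":0,"ry":0,"rz":0,"x":0,"y":0,"z":0,"jaw":-1}]'
```

```text
clock: 23.88
tcp_pos: [0.4559, -0.3196, -0.0221]
orientation: [0.024, -3.139, -0.001]
contact_force: [-3.8, -0.7, 1.9]
grip_width: 0.0152
gripper_force: 40.8
```

```bash
python3 -m jog '[{"rx":0,"ry":0,"rz":0,"x":0,"y":0,"z":0,"jaw":0},{"rx":0,"ry":0,"rz":0,"x":0,"y":0,"z":0,"jaw":0},{"rx":0,"ry":0,"rz":0,"x":0,"y":0,"z":0.5,"jaw":0.1},{"rx":0,"ry":0,"rz":0,"x":0,"y":0,"z":1,"jaw":0.1},{"rx":0,"ry":0,"rz":0,"x":-0.3,"y":0.5,"z":0.5,"jaw":0.1},{"rx":0,"ry":0,"rz":0,"x":-0.2,"y":0.95,"z":0.2,"jaw":0.1},{"rx":0,"ry":0,"rz":0,"x":0,"y":0.95,"z":0,"jaw":0.1},{"rx":0,"ry":0,"rz":0,"x":0,"y":0.95,"z":0,"jaw":0.1}]'
python3 -m jog '[{"rx":0,"ry":0,"rz":0,"x":0,"y":0.95,"z":0,"jaw":0.1},{"rx":0,"ry":0,"rz":0,"x":0,"y":0.6,"z":0,"jaw":0.1}]'
python3 - <<'E'
from m import *
a=grab_frame('scene');b=grab_frame('top')
F=np.array([.5086,-.3177]);th=np.radians(.9);ax=np.array([np.cos(th),np.sin(th)]);L=np.array([-ax[1],ax[0]])
for nm,f in(('top',b),('scene',a)):
    n,l,s,c=cv2.connectedComponentsWithStats(mask(f,'blue'))
    W=lambda x,y,z:np.r_[F+x*ax+y*L,z]
    u=proj(nm,[W(-.096,.008,0),W(-.096,-.008,0),W(-.096,.008,.04),W(-.096,-.008,.04),W(-.036,.022,.009),W(-.036,-.022,.009)]);print(nm,"pred rear bottom, rear top, shoulders",u.round(1).tolist())
    for i in range(1,n):
        if s[i,4]>20 and np.hypot(*(c[i]-u.mean(0)))<30:
            ys,xs=np.where(l==i);print(s[i].tolist(),[(int(r),int(xs[ys==r].min()),int(xs[ys==r].max())) for r in range(ys.min(),ys.max()+1)])
c1=proj('top',[W(-.03,0,.02)])[0].astype(int);c2=proj('scene',[W(-.03,0,.02)])[0].astype(int)
cv2.imwrite('pics/c9.png',np.hstack([cv2.resize(f[v[1]-25:v[1]+25,v[0]-25:v[0]+25,::-1],(400,400),interpolation=cv2.INTER_CUBIC) for f,v in((a,c2),(b,c1))]))
E
```

```text
clock: 24.88
tcp_pos: [0.4283, -0.1168, 0.1109]
orientation: [-0.026, 3.139, 0.001]
contact_force: [1.4, -0.0, 0.7]
grip_width: 0.0469
gripper_force: 0.0
clock: 25.12
tcp_pos: [0.428, -0.0225, 0.1106]
orientation: [-0.031, 3.14, 0.002]
contact_force: [0.4, -0.7, 0.4]
grip_width: 0.0474
gripper_force: 0.0
top pred rear bottom, rear top, shoulders [[322.0, 222.6], [326.6, 222.3], [323.8, 221.0], [328.5, 220.7], [316.7, 205.5], [329.3, 204.7]]
[315, 185, 15, 38, 220] [(185, 317, 317), (186, 316, 317), (187, 315, 317), (188, 315, 317), (189, 315, 317), (190, 315, 317), (191, 315, 316), (192, 316, 316), (193, 316, 317), (194, 316, 317), (195, 316, 317), (196, 316, 318), (197, 316, 319), (198, 316, 328), (199, 316, 328), (200, 316, 328), (201, 316, 328), (202, 317, 328), (203, 317, 329), (204, 317, 328), (205, 317, 326), (206, 321, 326), (207, 322, 326), (208, 321, 326), (209, 322, 326), (210, 322, 327), (211, 322, 327), (212, 322, 327), (213, 322, 327), (214, 322, 327), (215, 322, 327), (216, 322, 327), (217, 322, 327), (218, 323, 327), (219, 323, 327), (220, 323, 327), (221, 323, 326), (222, 324, 325)]
scene pred rear bottom, rear top, shoulders [[312.2, 183.5], [314.7, 181.9], [312.8, 175.8], [315.4, 174.2], [299.2, 177.0], [306.3, 172.7]]
[294, 170, 21, 12, 128] [(170, 304, 305), (171, 303, 308), (172, 301, 309), (173, 296, 311), (174, 294, 313), (175, 295, 314), (176, 297, 314), (177, 298, 314), (178, 306, 314), (179, 308, 314), (180, 310, 313), (181, 311, 313)]
```

View pics/c9.png

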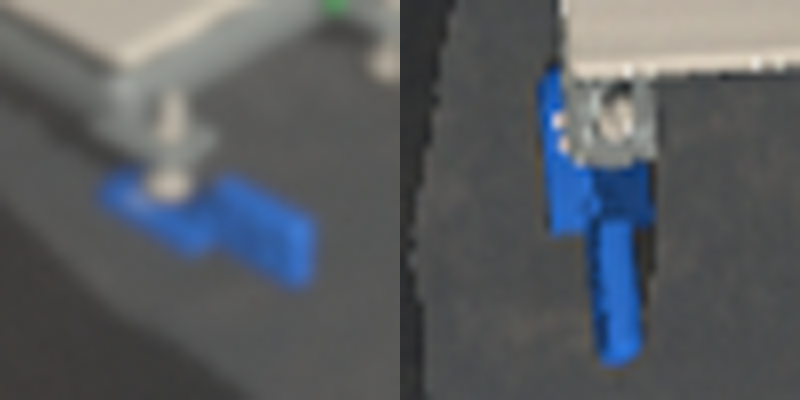

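The picture shows the blue packer flat, with the foot disc standing on mid-plate at scene crop (170,185). The shoulders and rear end in the top view are within 0.5 px of prediction. One last numeric check of the foot disc against the packer.

Run:
```python
from h import *
F=np.array([.5086,-.3177]);th=np.radians(.9);ax=np.array([np.cos(th),np.sin(th)]);L=np.array([-ax[1],ax[0]])
c2=proj('scene',[np.r_[F-.03*ax,.02]])[0].astype(int)
uv=np.array([170,184])/8-.06+c2-25
X=ray('scene',uv,.012)[0,:2]-F;print("disc centre rel. foot: x %.4f y %.4f"%(X@ax,X@L),get_obs()['contact_force'])
```

```text
disc centre rel. foot: x 0.0021 y -0.0064 [-0.29627378 -0.36114764 -0.10853415]
```

```bash
python3 -c "
from bench import r
print(r.hand_in())"
```

```text
the job is handed in; nothing more can be done
None
```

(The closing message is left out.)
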